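Third hand: hold a gallery rail against its brackets on the tea board

TASK

Be my third hand for the little walnut gallery rail: take the long rail, stand it on its edge on the board with its face flat against the fronts of both steel angle brackets, centred between the two bits of masking tape so its screw holes meet the slots, and press it there with a steady push of about 10 newtons in all (never under 5 or over 20 once you have settled), with both brackets taking a share, so that I can drive the screws from behind. Keep that push steady for at least three seconds and finish still pressing: do not let go or back off at the end. Bring the rail up gently, without ramming the brackets, and leave the tea things, the screwdriver and the short offcut where they are.

Things in the scene. Friction and masses are not known exactly. Their poses are not given: they have to be found in the camera images.
- rail: Gallery rail: the longer walnut strip, 250 mm long (its y), 20 thick (x), 38 high (z), 0.1 to 0.18 kg, with small screw holes 22 mm up, 105 mm either side of the middle. Both faces alike: either may go to the brackets. It starts standing on its long edge on the board, clear of the brackets, nearer the robot. Origin: centre of its underside.
- brackets: Both angle brackets as one fixed, rigid frame. Origin on the board, midway between them, in the plane of their front faces. x: backwards from the faces, away from the robot, the way to push; y along the row; z up. Rail in place: centre at x -10 mm, y 0. Masking tape flat on the board beyond each end (inner edges y +-126.5 mm). Nothing stands behind the rail for y -92 to +92 mm.
- bracket_left: Left bracket as the robot sees it: an L of 3 mm steel 25 mm wide (y), upright 38 mm high with a slotted hole 22 mm up, front face at its x = 0, foot 32 mm deep behind it (+x), screwed down. Origin: on the board, middle of the front face's lower edge, at y = +105 mm of the brackets' frame; same axes.
- bracket_right: Right bracket, the same, at y = -105 mm of the brackets' frame; same axes.
- kettle: Bystander: matte black kettle on its round base, 160 mm across, 225 mm high, handle to its +y, spout to its -y (overall 235 mm along y). Origin: centre of its underside.
- teapot: Bystander: small cast aluminium teapot, 132 mm across, 127 mm high with its black lid knob, black handle to its +y, spout to its -y (overall 210 mm along y). Origin: centre of its underside.
- jug: Bystander: white porcelain milk jug, 80 mm across, 98 mm high, handle to its +y. Origin: centre of its underside.
- cups: Bystander: two glass cups stacked one in the other, 78 mm across, 119 mm high together. Origin: centre of the lower cup's underside.
- sweetener: Bystander: white plastic sweetener pot with a push dispenser top, 62 mm across, 84 mm high. Origin: centre of its underside.
- screwdriver: Bystander: screwdriver lying on the board along its x, handle to its -x, about 0.2 m long.
- offcut: Bystander: short offcut of the same walnut strip, 85 mm long (its y), 20 mm thick, 38 mm high, standing on its edge. Not the rail. Origin: centre of its underside.

How it is judged:
By the outcome, as a careful person would: the job done as asked, in the order asked, and still so for the second after the job is handed in, while the arm keeps its last pose, push and grip.
It also fails if it takes over 64 s, if anything falls off the work surface, if the arm or the gripper's body presses on something with over 40 N, if the wrist force passes 120 N, or if a joint passes its speed limit or range.

ROBOT

A 6-joint arm with a two-finger parallel gripper is mounted at the origin on the work surface. World frame = base frame: x ahead of the robot, y to its left, z up, the work surface at z = 0. Lengths are in m, angles in degrees, forces in N, time in s.
With the tool pointing down it reaches from about 0.25 to 0.725 m from the base axis. Payload 9.7 kg.
Tool frame: the origin (TCP) lies between the finger pads; the fingertips stand 11 mm ahead of it and the grasp point (between the pads) lies 8 mm behind it; z points along the fingers, x is the direction in which the jaws open and shut, and the axes are right-handed (so a half turn about z gives the same grasp; the last joint's range is limited). The gripper opens to 85 mm and grips with 20 to 120 N. Pads are 22 mm wide; open, the fingers measure 114 mm over their backs; the gripper's body (76 mm by 85 mm) begins 54 mm behind the grasp point. The pads swing forward as they close: fully open they stand 13 mm farther back than shut.
Start: joints at [0, 4.979, 10.078, 95.1, 0, 90], TCP at [0.55, -0, 0.242] pointing down, gripper open.
Joint ranges: [-179.16, 179.16], [-48.56, 103.87], [-65.8, 70.77], [-126.05, 130.52], [-82.76, 87.17], [-180, 180]. Speed limits (degrees/s): [127.2, 127.2, 147.25, 180, 180, 180].

INTERFACE

Orientations are given as [roll, pitch, yaw] about the fixed x, y, z axes, in that order (R = Rz(yaw) Ry(pitch) Rx(roll)).
In Python, from workcell import get_obs, camera, job_done gives the robot as it stands.
- The arm moves only by the tool arm_command, never from a script. Its argument "increments" is a list of rows, each a list of 2 entries, a list of its own where there are three numbers: the shift along the tool's x, y, z in units of 25 mm (1.0 is 25 mm), then the turn about the tool's z in units of 6 degrees (1.0 is 6 degrees). In form: [[[dx, dy, dz], roll], ...]. A call has 1 to 5 rows; each row is the pose to reach, as a shift and turn from the pose measured when the call began, along the tool's axes at that moment; what a row does not reach only later rows make up. A row lasts 1/10 s, in which the tool goes at most 50 mm and 8.59 degrees, less where a joint would pass 70% of its speed; a pose out of reach is approached as far as the arm can. A call with a gripper value outside its range is refused whole. "claw" is the closure, from -1 (fully open) to 1 (shut), so that 0 is half open, set as the call begins (left out, the last holds). The fingers move at their own pace and stop on an object; "force" is the grip in N (left out, the last holds). Time passes only in rows, so rows that repeat a pose let the fingers close. It gives the time, the measured TCP pose, the force and the opening at its end, in the units of the state.
- get_obs(): the state, without advancing time (a new reading comes with each control period).
- camera(name): name is "scene" or "side" or "wrist"; returns a dict with "frame" (400x640x3 uint8, red, green, blue), "range_z" (400x640 float32, m along the optical axis (not along the pixel's ray), 0 where there is no reading), "K" (3x3 intrinsics, pixels), "k1" (the pictures are not rectified: a ray, as slopes to the right and down, at radius r is drawn at 1 + k1 r^2 times it, then the intrinsics apply), "R" (3x3) and "t" (3): a world point X has camera coordinates R X + t; the wrist camera has in their place "hand_eye" (4x4, takes a point from camera to tool coordinates, whose origin is the TCP and whose axes are the tool frame's). Camera axes: x right, y down, z forward; pixel columns grow to the right and rows downward; lengths in m; the calibration is good to about 2 mm. A picture is of the moment at which its call begins: read the wrist's pose just before it.
- job_done(): hands the job in, once; it reports no verdict.
The state is a dict: "time": time; "q": joint angles; "qd": joint speeds; "joint_efforts": joint torques, N m; "ee_pos": TCP position; "tcp_rot": TCP orientation; "wrist_force": force on the tool from outside, world axes, zero at the start; "torque": the same for the moment, N m; "opening": finger opening in m.
Only numpy, scipy, OpenCV 4.12 (cv2) and the standard library are available. Lean on these libraries where they do the work, as an engineer would, in place of code of your own. Each camera call takes 0.05 s, during which the arm holds its last target.

## Working session

There is one attempt and no reset: what is moved stays moved. The work goes in short steps, Python scripts to look and compute and a tool call to move; the robot and the scene stay as the last step left them, time stands still between calls to the robot, and variables do not carry over. Pictures are saved under pics/ and viewed, and the job is handed in when it is done.

Besides the shell and the picture viewer there is one more tool, called after "Call:" as a command line: name --argument value ..., lists and objects as JSON in quotes. arm_command: Moves the arm, as the interface text tells. Its arguments: {"type":"object","properties":{"increments":{"type":"array"},"claw":{"type":"number"},"force":{"type":"number"}},"required":["increments"]}

```bash
mkdir -p pics; ls; python3 - <<'E'
from workcell import get_obs,camera
import cv2,numpy as np,pickle
o=get_obs();print(o)
for n in ["scene","side","wrist"]:
    c=camera(n);pickle.dump(c,open(f"pics/{n}0.pkl","wb"))
    cv2.imwrite(f"pics/{n}0.png",c["frame"][:,:,::-1])
    print(n,c["K"],c["k1"],c.get("R"),c.get("t"),c.get("hand_eye"))
E
```

```text
pics
{'time': 0.0, 'q': array([1.31517881e-03, 5.01178627e+00, 1.00330280e+01, 9.50985390e+01,
       1.48675552e-03, 8.99993214e+01]), 'qd': array([ 0.07264607, -0.05382582,  0.01568315,  0.04494369, -0.00777096,
        0.05094183]), 'joint_efforts': array([ 7.68234549e-04, -5.20392072e+01,  4.64802504e+01,  1.63646933e-02,
        2.23589603e-05, -6.77332673e-05]), 'ee_pos': array([5.49785247e-01, 1.97298462e-05, 2.41563696e-01]), 'tcp_rot': array([-1.79998512e+02,  7.72972076e-02,  1.99373827e-03]), 'wrist_force': array([ 0.02007323, -0.19370618,  0.13910906]), 'torque': array([-0.04883383,  0.02906643, -0.05225747]), 'opening': 0.0855525048061057}
scene [[375.03882102   0.         320.03512853]
 [  0.         375.03882102 200.81332464]
 [  0.           0.           1.        ]] -0.09057053573678565 [[ 0.07825751  0.99693212  0.00145197]
 [ 0.82825274 -0.06420571 -0.55666419]
 [-0.55486319  0.04476576 -0.83073634]] [-0.03620145 -0.48016981  1.26586962] None
side [[400.67959341   0.         316.72484866]
 [  0.         400.67959341 197.0304451 ]
 [  0.           0.           1.        ]] -0.0773955880324547 [[-0.87623552 -0.4813984  -0.02160798]
 [-0.31162354  0.60027571 -0.73658662]
 [ 0.36756236 -0.6386898  -0.67599797]] [0.52160749 0.19926784 0.84163212] None
wrist [[338.33912306   0.         323.88968074]
 [  0.         338.33912306 198.48382195]
 [  0.           0.           1.        ]] -0.027443374208584753 None None [[ 9.99999124e-01 -1.49650853e-04  1.31502693e-03  9.23621942e-05]
 [-2.81092137e-04  9.46905422e-01  3.21512119e-01 -8.15320725e-02]
 [-1.29332069e-03 -3.21512207e-01  9.46904551e-01 -1.30567122e-01]
 [ 0.00000000e+00  0.00000000e+00  0.00000000e+00  1.00000000e+00]]
```

View pics/scene0.png

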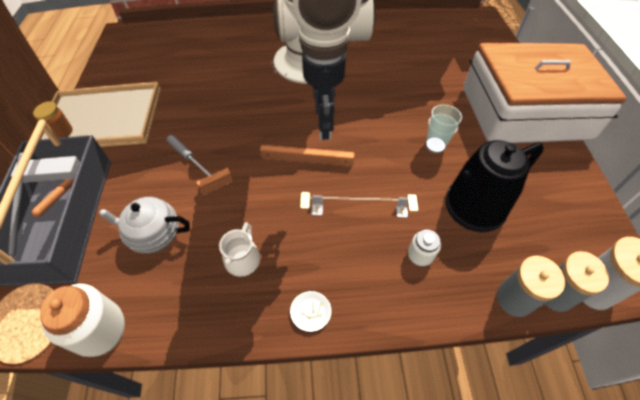

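View pics/side0.png

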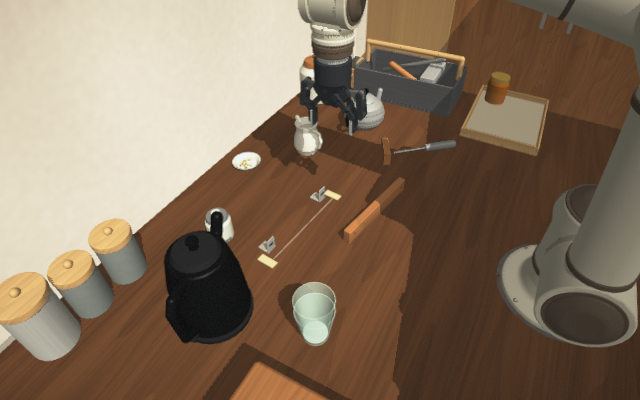

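View pics/wrist0.png

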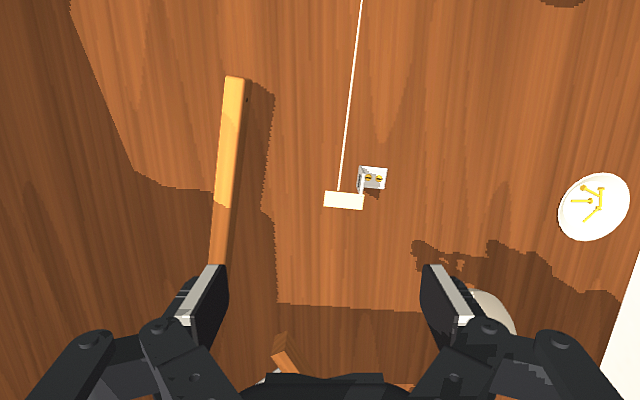

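The scene view shows the rail at about (262..353, 155). The brackets are at (317,206) and (402,208), with tape at (305,200) and (412,203). The offcut (213,180) and the screwdriver are to the left of the picture. The side view shows the same layout. Next I'll enlarge the work area for measuring.

```bash
cat > h.py <<'E'
import numpy as np,cv2
from scipy.spatial.transform import Rotation as Ro
def pose(c,o=None):
    """R_wc,t : world = Rw@cam + tw"""
    if "R" in c and c["R"] is not None: return c["R"].T, -c["R"].T@c["t"]
    T=np.eye(4);T[:3,:3]=Ro.from_euler('xyz',o["tcp_rot"],degrees=True).as_matrix();T[:3,3]=o["ee_pos"]
    M=T@c["hand_eye"];return M[:3,:3],M[:3,3]
def ray(c,px,o=None):
    R,t=pose(c,o);u=cv2.undistortPoints(np.array(px,float).reshape(-1,1,2),c["K"],np.array([c["k1"],0,0,0.])).reshape(-1,2)
    return np.c_[u,np.ones(len(u))]@R.T,t
def onz(c,px,z,o=None):
    d,t=ray(c,px,o);return t+d*((z-t[2])/d[:,2])[:,None]
E
python3 - <<'E'
import pickle,cv2
c=pickle.load(open("pics/scene0.pkl","rb"))["frame"][:,:,::-1]
cv2.imwrite("pics/s_crop.png",cv2.resize(c[130:230,250:430],None,fx=4.4,fy=4.4,interpolation=cv2.INTER_CUBIC))
c=pickle.load(open("pics/side0.pkl","rb"))["frame"][:,:,::-1]
cv2.imwrite("pics/d_crop.png",cv2.resize(c[165:285,240:420],None,fx=4.4,fy=4.4,interpolation=cv2.INTER_CUBIC))
E
```

```text
(no output)
```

View pics/s_crop.png

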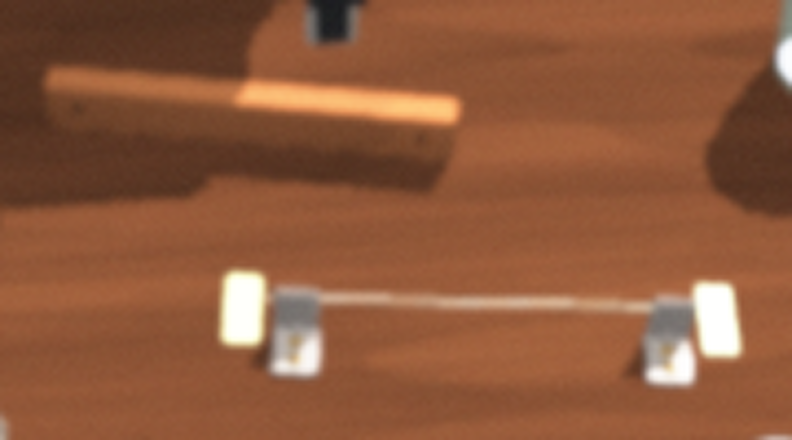

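View pics/d_crop.png

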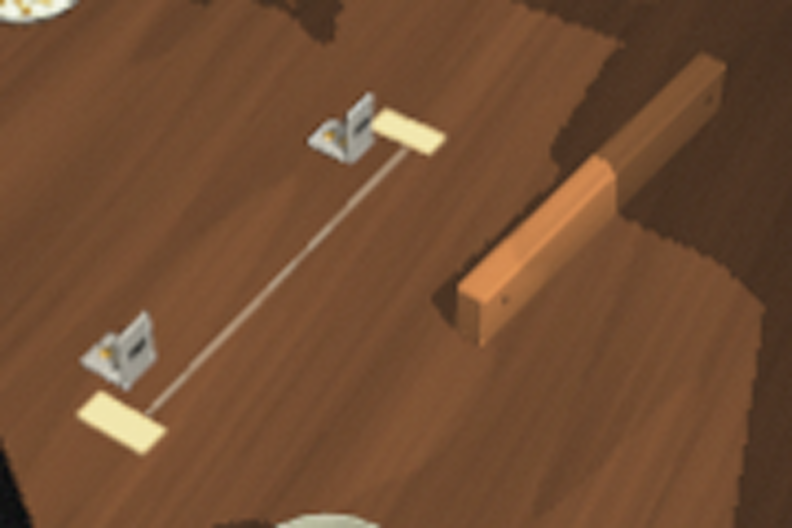

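```bash
python3 - <<'E'
import pickle
from h import *
S=pickle.load(open("pics/scene0.pkl","rb"));D=pickle.load(open("pics/side0.pkl","rb"))
print(pose(S)[1],pose(D)[1])
def p(c,l,x0,y0,z):
    px=[[(a+.5)/4.4-.5+x0,(b+.5)/4.4-.5+y0] for a,b in l]
    return onz(c,px,z).round(4)
# tape by mask, both cams
for n,c in(("S",S),("D",D)):
    f=c["frame"].astype(int);m=((f[...,0]>200)&(f[...,1]>190)&(f[...,2]>110)&(f[...,0]-f[...,2]>25)).astype(np.uint8)
    k,_,st,ce=cv2.connectedComponentsWithStats(m)
    for i in range(1,k):
        if 40<st[i,4]<400 : print(n,st[i],ce[i],onz(c,[ce[i]],0).round(4))
print("rail top S: robot-side L,R ; bracket-side L,R");print(p(S,[(48,66),(460,97),(48,87),(458,123)],250,130,.038))
print("rail top D: R(y-) near-robot, far; L(y+) ");print(p(D,[(727,64),(703,52),(482,299),(458,286)],240,165,.038))
print("line S",p(S,[(322,297),(650,307)],250,130,0),"line D",p(D,[(406,150),(148,413)],240,165,0))
print("br tops S",p(S,[(275,288),(321,288),(652,297),(694,299)],250,130,.038))
print("br tops D (right: l,r ; left)",p(D,[(352,104),(373,93),(128,325),(150,311)],240,165,.038))
print("br base D",p(D,[(348,162),(372,148),(126,388),(156,356)],240,165,.0))
E
```

```text
[ 1.10291944 -0.05140687  0.78436312] [0.20979527 0.66902721 0.7269905 ]
S [  4   0  34  14 171] [14.76608187  4.14619883] [[-0.6229 -1.3324  0.    ]]
S [361   0  11  13  89] [367.05617978   7.12359551] [[-0.3401  0.2525  0.    ]]
S [283   4   7  13  47] [285.61702128  10.44680851] [[-0.3377 -0.0741  0.    ]]
S [542  59  29   3  76] [555.60526316  60.11842105] [[0.0321 0.8918 0.    ]]
S [300 192  10  16  52] [304.38461538 199.96153846] [[ 0.5734 -0.0483  0.    ]]
S [221 223  29  19 124] [237.44354839 232.33064516] [[ 0.6543 -0.2134  0.    ]]
S [220 239  35  25 182] [236.91758242 250.49450549] [[ 0.7027 -0.2126  0.    ]]
S [232 261  12  10  74] [237.91891892 264.87837838] [[ 0.7393 -0.2089  0.    ]]
D [312  25  16   6  46] [319.41304348  27.2173913 ] [[ 1.2122 -1.1514  0.    ]]
D [398  45  35   7  43] [415.53488372  48.02325581] [[ 0.6891 -1.1097  0.    ]]
D [239 158  13  11  59] [245.61016949 162.86440678] [[ 0.8664 -0.0522  0.    ]]
D [158 185   9  14  64] [162.359375 191.765625] [[0.9982 0.1617 0.    ]]
D [325 190  16  10  74] [332.09459459 194.40540541] [[ 0.5733 -0.0462  0.    ]]
[... 338 characters left out ...]
288 -0.1555  0.038 ]
 [ 0.4761  0.0868  0.038 ]]
rail top D: R(y-) near-robot, far; L(y+) 
[[ 0.4098 -0.1519  0.038 ]
 [ 0.4267 -0.156   0.038 ]
 [ 0.4591  0.0901  0.038 ]
 [ 0.4744  0.0876  0.038 ]]
line S [[ 0.5683 -0.0013  0.    ]
 [ 0.5898  0.1866  0.    ]] line D [[ 0.566  -0.0307  0.    ]
 [ 0.5932  0.2126  0.    ]]
br tops S [[ 0.5862 -0.029   0.038 ]
 [ 0.5882 -0.0038  0.038 ]
 [ 0.6082  0.1774  0.038 ]
 [ 0.6113  0.2004  0.038 ]]
br tops D (right: l,r ; left) [[ 0.594  -0.0151  0.038 ]
 [ 0.5876 -0.0296  0.038 ]
 [ 0.6146  0.1924  0.038 ]
 [ 0.6098  0.1788  0.038 ]]
br base D [[ 0.5921 -0.0051 -0.    ]
 [ 0.5851 -0.0228  0.    ]
 [ 0.6129  0.204   0.    ]
 [ 0.6109  0.1777  0.    ]]
```

Call:
arm_command --increments '[[[-4.28,1.34,1.5],1.77],[[-4.28,1.34,3.0],1.77],[[-4.28,1.34,4.5],1.77],[[-4.28,1.34,5.0],1.77],[[-4.28,1.34,5.0],1.77]]' --claw -1 --force 30

```text
time: 0.65
ee_pos: [0.4396, -0.0336, 0.1131]
tcp_rot: [179.9, 0.4, -10.7]
wrist_force: [-0.0, -0.3, 0.4]
opening: 0.0853
```

```bash
python3 - <<'E'
from workcell import *
import cv2,pickle
o=get_obs();print(o["time"],o["ee_pos"],o["tcp_rot"],o["q"])
c=camera("wrist");pickle.dump((c,o),open("pics/w1.pkl","wb"));cv2.imwrite("pics/w1.png",c["frame"][:,:,::-1])
E
```

```text
0.65 [ 0.43959466 -0.03359351  0.11309906] [179.94787487   0.41998125 -10.65812539] [-4.36641310e+00 -1.01986993e+01 -1.88196768e+01  8.18021865e+01
 -5.78562718e-03  9.62915426e+01]
```

View pics/w1.png

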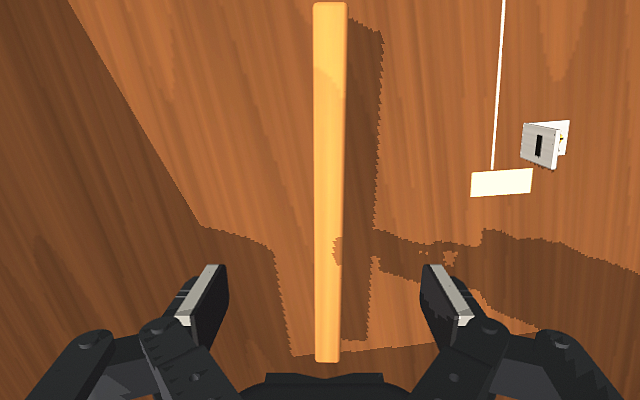

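The rail lies between the fingers and nearly upright in the picture, from (330,3) to (327,361). Next I'll take its exact centre and yaw.

```bash
python3 - <<'E'
import pickle
from h import *
c,o=pickle.load(open("pics/w1.pkl","rb"))
hsv=cv2.cvtColor(c["frame"],cv2.COLOR_RGB2HSV)
m=cv2.inRange(hsv,(8,100,200),(25,255,255));m[:,:300]=0;m[:,360:]=0
k,l,st,ce=cv2.connectedComponentsWithStats(m)
i=1+st[1:,4].argmax();print(st[i],ce[i]);l=(l==i)
ys=np.arange(20,345,5)
xl=[np.where(l[y])[0].min() for y in ys];xr=[np.where(l[y])[0].max() for y in ys]
A=onz(c,np.c_[xl,ys],.038,o);B=onz(c,np.c_[xr,ys],.038,o)
for P in(A,B):
    p=np.polyfit(P[:,1],P[:,0],1);print("yaw",-np.degrees(np.arctan(p[0])),p)
M=(A+B)/2;p=np.polyfit(M[:,1],M[:,0],1);print("mean",-np.degrees(np.arctan(p[0])),p)
r=np.where(l.sum(1)>8)[0];E=onz(c,[[330,r.min()],[327,r.max()+.5]],.038,o);print(r.min(),r.max(),E,E.mean(0),np.linalg.norm(E[0]-E[1]))
E
```

```text
[  312     2    35   361 10536] [327.88876234 170.21772969]
yaw -10.825569769232708 [0.19122276 0.43941103]
yaw -11.010758490097896 [0.19457518 0.45766043]
mean -10.918276087200956 [0.19290047 0.44853301]
2 362 [[ 0.46576648  0.0875016   0.038     ]
 [ 0.4194009  -0.15441992  0.038     ]] [ 0.44258369 -0.03345916  0.038     ] 0.24632455547177165
```

Call:
arm_command --increments '[[[0.11,0,1.3],0.04],[[0.11,0,2.6],0.04],[[0.11,0,3.5],0.04],[[0.11,0,3.75],0.04],[[0.11,0,3.75],0.04]]'

```text
time: 1.2
ee_pos: [0.4449, -0.0339, 0.0233]
tcp_rot: [180.0, 0.2, -10.9]
wrist_force: [-1.6, 0.6, 0.2]
opening: 0.0854
```

Call:
arm_command --increments '[[[-0.08,0,0.1],0],[[-0.08,0,0.15],0],[[-0.08,0,0.15],0],[[-0.08,0,0.15],0],[[-0.08,0,0.15],0]]' --claw 1 --force 30

```text
time: 1.7
ee_pos: [0.4432, -0.0335, 0.0201]
tcp_rot: [180.0, 0.1, -10.9]
wrist_force: [-0.6, 0.5, 4.1]
opening: 0.0198
```

Call:
arm_command --increments '[[[0,0,0],0],[[0,0,0],0],[[0,0,0],0],[[0,0,0],0],[[0,0,0],0]]'

```text
time: 2.2
ee_pos: [0.4432, -0.0336, 0.0201]
tcp_rot: [180.0, 0.1, -10.9]
wrist_force: [-1.2, 0.3, 1.5]
opening: 0.0195
```

Call:
arm_command --increments '[[[0,0,-0.3],0],[[0,0,-0.6],0],[[0,0,-0.8],0],[[0,0,-0.8],0],[[0,0,-0.8],0]]'

```text
time: 2.7
ee_pos: [0.4433, -0.0336, 0.0402]
tcp_rot: [180.0, 0.1, -10.9]
wrist_force: [0.6, -0.0, -1.2]
opening: 0.0191
```

```bash
python3 - <<'E'
from workcell import *
import cv2,pickle
o=get_obs();print(o)
for n in("wrist","side"):
  c=camera(n);pickle.dump((c,o),open(f"pics/{n}2.pkl","wb"));cv2.imwrite(f"pics/{n}2.png",c["frame"][:,:,::-1])
E
```

```text
{'time': 2.7, 'q': array([-4.32897162e+00, -8.38946763e+00, -2.53785579e+01,  7.31205001e+01,
       -1.22486263e-03,  9.65447777e+01]), 'qd': array([-0.00142369,  0.14760381, -0.56824106, -0.12895715, -0.01406543,
       -0.03804563]), 'joint_efforts': array([-5.28627588e-04, -3.75793290e+01,  4.70510924e+01,  5.20642963e-02,
        6.37674457e-04, -1.88103127e-05]), 'ee_pos': array([ 0.44334577, -0.03356666,  0.04024199]), 'tcp_rot': array([ 1.79986292e+02,  1.08736641e-01, -1.08737612e+01]), 'wrist_force': array([ 0.56398285, -0.02650637, -1.22418168]), 'torque': array([-0.0022563 ,  0.02388427, -0.01950051]), 'opening': 0.019137676642091386}
```

View pics/wrist2.png

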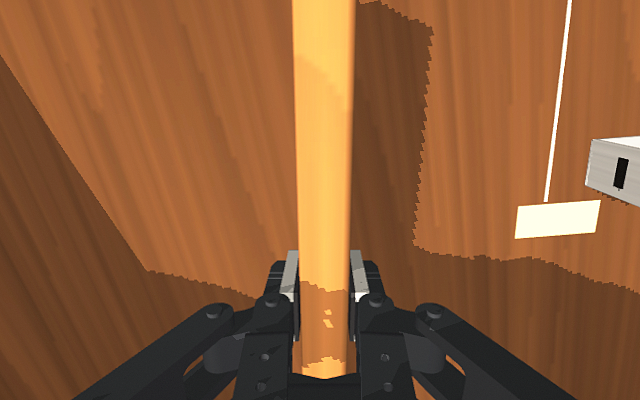

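View pics/side2.png

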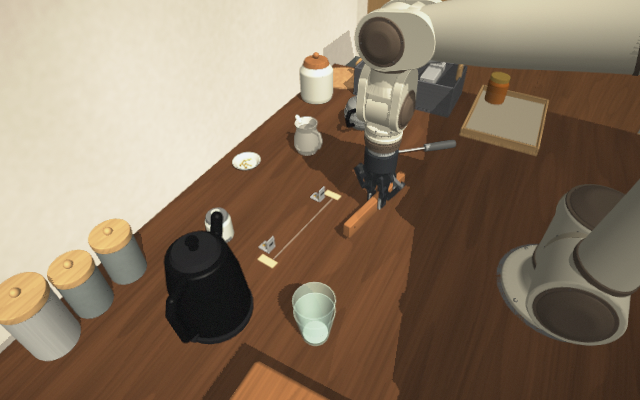

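Call:
arm_command --increments '[[[0.4,-0.7,0],-0.1],[[0.8,-1.4,0],-0.2],[[1.2,-2.2,0],-0.4],[[1.6,-2.9,0],-0.6],[[2.0,-3.6,0],-0.7]]'

```text
time: 3.3
ee_pos: [0.5094, 0.0461, 0.0393]
tcp_rot: [180.0, 0.2, -6.6]
wrist_force: [-0.0, -0.4, -1.1]
opening: 0.0197
```

Call:
arm_command --increments '[[[0.4,-0.6,0],-0.07],[[0.8,-1.2,0],-0.07],[[1.2,-1.8,0],-0.07],[[1.37,-2.06,0],-0.07],[[1.37,-2.06,0],-0.07]]'

```text
time: 3.8
ee_pos: [0.5494, 0.0938, 0.0387]
tcp_rot: [180.0, 0.2, -6.1]
wrist_force: [-0.1, -0.4, -1.0]
opening: 0.0198
```

Call:
arm_command --increments '[[[0,0,0],0],[[0,0,0],0]]'

```text
time: 4.0
ee_pos: [0.549, 0.0932, 0.0385]
tcp_rot: [180.0, 0.3, -6.2]
wrist_force: [0.1, -0.1, -1.6]
opening: 0.0197
```

```bash
python3 - <<'E'
from workcell import *
import cv2,pickle
o=get_obs();print(o["ee_pos"],o["tcp_rot"])
for n in("wrist","side","scene"):
  c=camera(n);pickle.dump((c,o),open(f"pics/{n}3.pkl","wb"));cv2.imwrite(f"pics/{n}3.png",c["frame"][:,:,::-1])
  f=c["frame"][:,:,::-1]
  if n=="side":cv2.imwrite("pics/d3.png",cv2.resize(f[165:285,240:420],None,fx=4.4,fy=4.4,interpolation=cv2.INTER_CUBIC))
  if n=="scene":cv2.imwrite("pics/s3.png",cv2.resize(f[130:230,270:450],None,fx=4.4,fy=4.4,interpolation=cv2.INTER_CUBIC))
E
```

```text
[0.54897116 0.09320981 0.03854106] [179.95817838   0.25162148  -6.1727341 ]
```

View pics/wrist3.png

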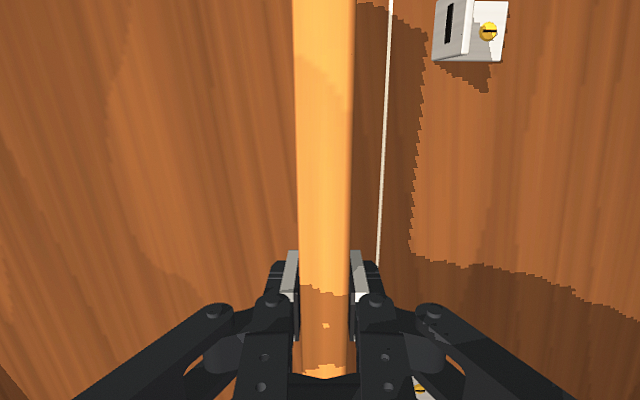

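View pics/d3.png

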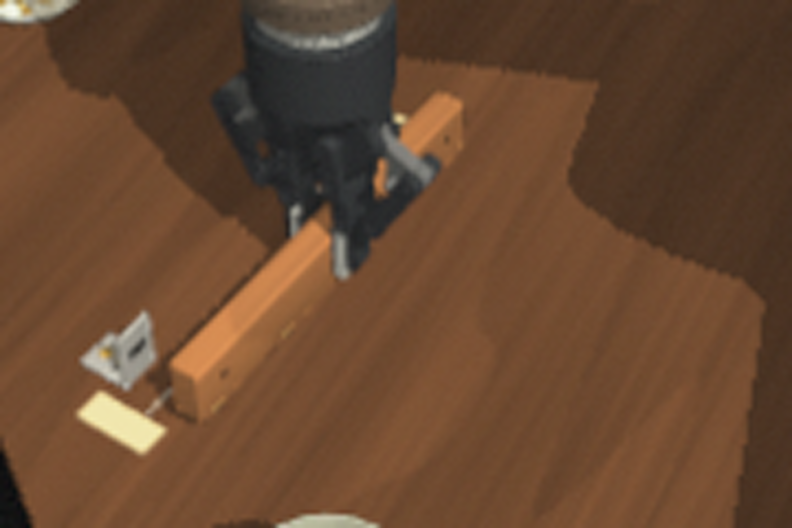

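View pics/s3.png

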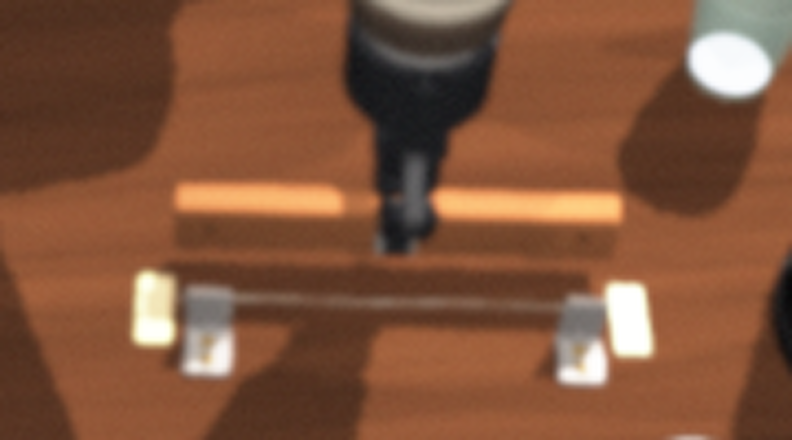

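```bash
python3 - <<'E'
import pickle,cv2
for n,s in (("wrist3",(0,110,380,540)),("w1",(110,210,450,600))):
    c,o=pickle.load(open(f"pics/{n}.pkl","rb"));f=c["frame"][:,:,::-1][s[0]:s[1],s[2]:s[3]]
    cv2.imwrite(f"pics/z_{n}.png",cv2.resize(f,None,fx=5,fy=5,interpolation=cv2.INTER_CUBIC))
E
```

```text
(no output)
```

View pics/z_wrist3.png

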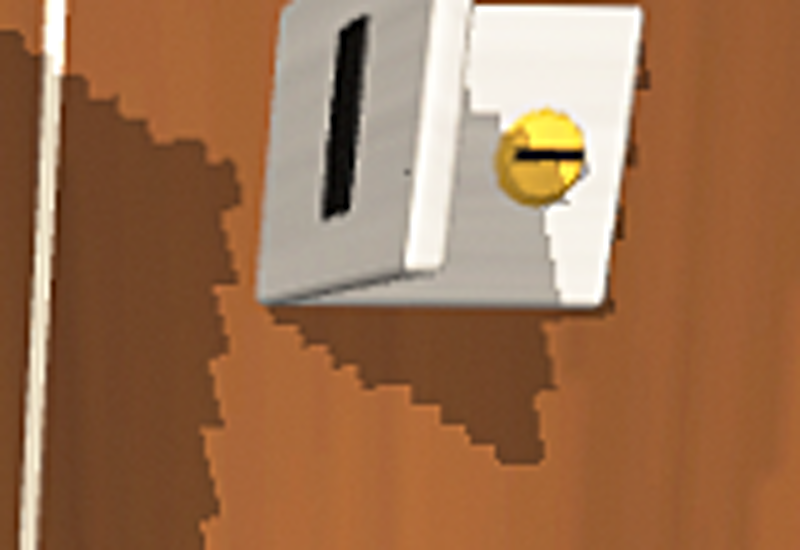

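View pics/z_w1.png

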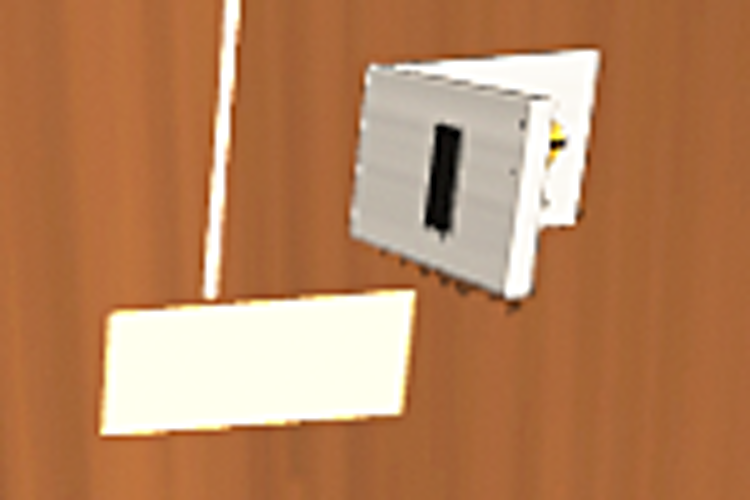

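```bash
python3 - <<'E'
import pickle
from h import *
def z(n,l,x0,y0,h):
    c,o=pickle.load(open(f"pics/{n}.pkl","rb"));return onz(c,[[(a+.5)/5-.5+x0,(b+.5)/5-.5+y0] for a,b in l],h,o)
L=z("wrist3",[(258,305),(285,4)],380,0,0);print("left base front y lo/hi",L)
ln=z("wrist3",[(56,0),(28,549)],380,0,0);ln=np.r_[ln,onz(*[pickle.load(open('pics/wrist3.pkl','rb'))[0]],[[378,262]],0,pickle.load(open('pics/wrist3.pkl','rb'))[1])];print("line",ln)
Rr=z("w1",[(352,236),(368,65)],450,110,0);print("right base front",Rr)
T=z("w1",[(110,311),(415,290)],450,110,0);print("tape inner R",T)
ln2=z("w1",[(233,0),(211,298)],450,110,0);print("line",ln2)
l=L.mean(0);r=Rr.mean(0);d=l-r;print("mid",(l+r)/2,"yaw",-np.degrees(np.arctan2(d[0],d[1])),np.linalg.norm(d))
d=ln[0]-ln2[1];print("line yaw",-np.degrees(np.arctan2(d[0],d[1])))
# rail edges in wrist3
c,o=pickle.load(open("pics/wrist3.pkl","rb"))
hsv=cv2.cvtColor(c["frame"],cv2.COLOR_RGB2HSV);m=cv2.inRange(hsv,(8,100,215),(25,255,255))
k,lb,st,ce=cv2.connectedComponentsWithStats(m);i=1+st[1:,4].argmax();print(st[i])
ys=np.arange(5,240,5);X=np.array([[np.where(lb[y]==i)[0].min(),np.where(lb[y]==i)[0].max()] for y in ys])
for j in(0,1):
    P=onz(c,np.c_[X[:,j],ys],o["ee_pos"][2]-.0201+.038,o);p=np.polyfit(P[:,1],P[:,0],1);print("rail edge yaw",-np.degrees(np.arctan(p[0])), "x at y=.0932",np.polyval(p,.0932))
E
```

```text
left base front y lo/hi [[0.60887129 0.1793575  0.        ]
 [0.61163661 0.20430865 0.        ]]
line [[ 5.91357779e-01  2.06666397e-01 -2.77555756e-17]
 [ 5.86341226e-01  1.59421679e-01  0.00000000e+00]
 [ 5.78162057e-01  7.62772182e-02  0.00000000e+00]]
right base front [[ 0.58675866 -0.02927714  0.        ]
 [ 0.58917039 -0.00460056  0.        ]]
tape inner R [[ 0.55092072 -0.03421237  0.        ]
 [ 0.59608149 -0.03925113  0.        ]]
line [[ 0.57030248  0.00793103  0.        ]
 [ 0.56587458 -0.03494833  0.        ]]
mid [0.59910924 0.08744711 0.        ] yaw -6.094068680723669 0.209958411791388
line yaw -6.020747898399489
[  292     0    60   296 15405]
rail edge yaw -6.143382557274197 x at y=.0932 0.5400647249399826
rail edge yaw -6.358858458969207 x at y=.0932 0.5573003117640555
```

Call:
arm_command --increments '[[[0.2,0,0.1],0],[[0.4,0.0,0.25],0],[[0.7,0.02,0.4],0],[[1.0,0.02,0.5],0],[[1.1,0.02,0.5],0]]'

```text
time: 4.65
ee_pos: [0.5771, 0.0897, 0.0254]
tcp_rot: [180.0, 0.3, -6.2]
wrist_force: [0.3, 0.0, -0.9]
opening: 0.0196
```

Call:
arm_command --increments '[[[0,0,0.05],0],[[0,0,0.1],0]]'

```text
time: 4.85
ee_pos: [0.5771, 0.0896, 0.0226]
tcp_rot: [180.0, 0.3, -6.2]
wrist_force: [-0.1, 0.2, -1.2]
opening: 0.0195
```

Call:
arm_command --increments '[[[0,0,0.04],0.0],[[0,0,0.08],0.0]]'

```text
time: 5.05
ee_pos: [0.5769, 0.0897, 0.0206]
tcp_rot: [180.0, 0.3, -6.2]
wrist_force: [-0.1, -0.4, -2.5]
opening: 0.0194
```

Call:
arm_command --increments '[[[0,0,0.02],0.0],[[0,0,0.02],0.0]]'

```text
time: 5.25
ee_pos: [0.5769, 0.0897, 0.0202]
tcp_rot: [180.0, 0.3, -6.2]
wrist_force: [-0.6, 0.4, -1.1]
opening: 0.0195
```

Call:
arm_command --increments '[[[0,0,0.02],0.0],[[0,0,0.03],0.0],[[0,0,0.03],0.0]]'

```text
time: 5.55
ee_pos: [0.5769, 0.0897, 0.0201]
tcp_rot: [180.0, 0.3, -6.2]
wrist_force: [-2.9, 0.2, 5.0]
opening: 0.0193
```

```bash
python3 - <<'E'
from workcell import *
import cv2,pickle
o=get_obs();print(o["ee_pos"],o["tcp_rot"],o["wrist_force"],o["torque"])
for n in("side","scene"):
  c=camera(n);pickle.dump((c,o),open(f"pics/{n}4.pkl","wb"))
  f=c["frame"][:,:,::-1]
  if n=="side":cv2.imwrite("pics/d4.png",cv2.resize(f[165:285,240:420],None,fx=4.4,fy=4.4,interpolation=cv2.INTER_CUBIC))
  if n=="scene":cv2.imwrite("pics/s4.png",cv2.resize(f[130:230,270:450],None,fx=4.4,fy=4.4,interpolation=cv2.INTER_CUBIC))
E
```

```text
[0.57690477 0.08973028 0.02012473] [179.96413407   0.25091499  -6.18868867] [-2.85666784  0.17356422  5.04558646] [-0.07689808  0.5377615   0.01207489]
```

View pics/s4.png

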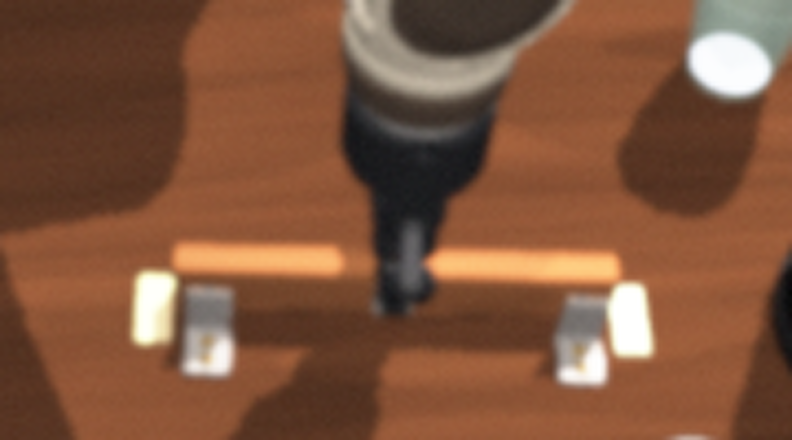

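View pics/d4.png

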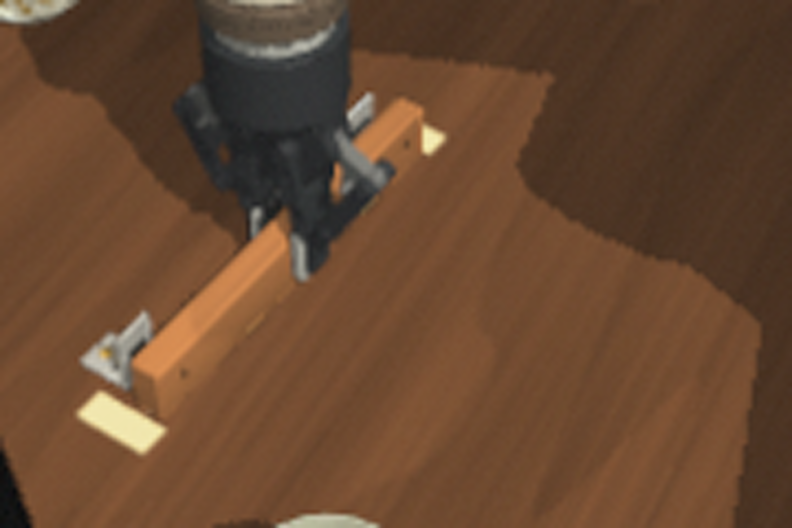

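```bash
python3 - <<'E'
import pickle
from h import *
def p(n,l,x0,y0,h):
    c,o=pickle.load(open(f"pics/{n}.pkl","rb"));return onz(c,[[(a+.5)/4.4-.5+x0,(b+.5)/4.4-.5+y0] for a,b in l],h)
O=np.array([.5991,.0874,0]);X=np.array([.9944,-.1058,0]);Y=np.array([.1058,.9944,0])
f=lambda P:np.c_[(P-O)@X,(P-O)@Y].round(4)
print("rail S ends",f(p("scene4",[(172,256),(621,266)],270,130,.038)))
print("rail D ends top", f(p("side4",[(402,97),(425,110),(133,360),(160,372)],240,165,.038)))
print("tape S inner",f(p("scene4",[(175,310),(609,320)],270,130,0)))
E
```

```text
rail S ends [[-0.0219 -0.1263]
 [-0.0224  0.1245]]
rail D ends top [[-0.0154 -0.124 ]
 [-0.0331 -0.1217]
 [-0.0132  0.123 ]
 [-0.0298  0.1215]]
tape S inner [[-0.0112 -0.125 ]
 [-0.0115  0.124 ]]
```

Call:
arm_command --increments '[[[0,0,-0.01],0.0],[[0,0,-0.01],0.0]]'

```text
time: 5.85
ee_pos: [0.577, 0.0898, 0.0204]
tcp_rot: [180.0, 0.2, -6.2]
wrist_force: [-1.1, -0.8, -1.7]
opening: 0.0196
```

Call:
arm_command --increments '[[[0.1,0,0.0],0.0],[[0.2,0,0.0],0.0],[[0.28,0,0.0],0.0],[[0.32,0,0],0.0],[[0.32,0,0],0]]'

```text
time: 6.35
ee_pos: [0.5851, 0.0889, 0.0202]
tcp_rot: [180.0, 0.2, -6.2]
wrist_force: [-0.7, 0.2, -2.0]
opening: 0.0197
```

Call:
arm_command --increments '[[[0.0,0,0.01],0.01],[[0,0,0.01],0.01]]'

```text
time: 6.55
ee_pos: [0.5851, 0.0888, 0.0201]
tcp_rot: [180.0, 0.2, -6.3]
wrist_force: [-0.1, -0.5, 1.8]
opening: 0.0197
```

```bash
python3 - <<'E'
from workcell import *
o=get_obs();print(o["ee_pos"],o["tcp_rot"],o["wrist_force"],o["torque"])
E
```

```text
[0.58505875 0.08884675 0.02013914] [179.96678822   0.24040942  -6.25542052] [-0.1172673  -0.46718193  1.79721597] [-0.03666802  0.17687466  0.02064264]
```

Call:
arm_command --increments '[[[0.02,0,0.0],-0.02],[[0.04,0,0.0],-0.02],[[0.06,0,0.0],-0.02],[[0.08,0,0],-0.02],[[0.1,0,0],-0.02]]'

```text
time: 7.05
ee_pos: [0.5876, 0.0886, 0.0202]
tcp_rot: [180.0, 0.2, -6.1]
wrist_force: [-1.1, -0.0, -0.2]
opening: 0.0194
```

Call:
arm_command --increments '[[[0.01,0,0.0],0],[[0.02,0,0.0],0],[[0.03,0,0.0],0],[[0.03,0,0],0]]'

```text
time: 7.45
ee_pos: [0.5883, 0.0885, 0.0201]
tcp_rot: [180.0, 0.2, -6.1]
wrist_force: [-0.6, 0.2, 1.0]
opening: 0.0196
```

Call:
arm_command --increments '[[[0.01,0,0.0],0],[[0.02,0,0.0],0],[[0.02,0,0.0],0]]'

```text
time: 7.75
ee_pos: [0.5884, 0.0885, 0.0201]
tcp_rot: [180.0, 0.3, -6.1]
wrist_force: [-5.1, -0.0, 2.7]
opening: 0.0193
```

Call:
arm_command --increments '[[[0.01,0,0.0],0],[[0.02,0,0.0],0],[[0.02,0,0.0],0]]'

```text
time: 8.05
ee_pos: [0.5884, 0.0885, 0.0202]
tcp_rot: [180.0, 0.3, -6.1]
wrist_force: [-6.8, 0.3, 4.1]
opening: 0.0191
```

```bash
python3 - <<'E'
from workcell import *
o=get_obs();print(o["ee_pos"],o["tcp_rot"],o["wrist_force"],o["torque"])
E
```

```text
[0.58843645 0.08851372 0.02016042] [179.96724001   0.3474057   -6.11696878] [-6.81148876  0.32549645  4.0532822 ] [0.11240858 1.14265663 0.08475691]
```

Call:
arm_command --increments '[[[0.02,0,-0.005],0],[[0.03,0,-0.005],0],[[0.03,0,-0.005],0]]'

```text
time: 8.35
ee_pos: [0.5884, 0.0885, 0.0202]
tcp_rot: [180.0, 0.4, -6.1]
wrist_force: [-8.2, 0.5, 2.8]
opening: 0.0198
```

```bash
python3 - <<'E'
from workcell import *
o=get_obs();print(o["ee_pos"],o["tcp_rot"],o["wrist_force"],o["torque"])
E
```

```text
[0.58840189 0.08849497 0.02015026] [179.96423113   0.44187291  -6.1124233 ] [-8.24105201  0.45916583  2.77393303] [0.11513346 1.29302927 0.02826972]
```

Call:
arm_command --increments '[[[0.035,0,-0.005],0],[[0.038,0,-0.005],0],[[0.038,0,-0.005],0],[[0.038,0,-0.005],0]]'

```text
time: 8.75
ee_pos: [0.5884, 0.0885, 0.0202]
tcp_rot: [180.0, 0.6, -6.1]
wrist_force: [-8.6, -0.1, 5.3]
opening: 0.0196
```

```bash
cat > mon.py <<'E'
from workcell import *
import numpy as np,sys
F=[];T=[];Z=[]
for i in range(int(sys.argv[1])):
    camera("scene");o=get_obs();F.append(o["wrist_force"]);T.append(o["torque"]);Z.append(np.r_[o["ee_pos"]*1000,o["tcp_rot"]])
F=np.array(F);T=np.array(T);Z=np.array(Z)
n=max(1,len(F)//4)
for k in range(0,len(F),n): print(F[k:k+n].mean(0).round(2),T[k:k+n].mean(0).round(3),Z[k:k+n].mean(0).round(2))
print("Fx min/max",F[:,0].min(),F[:,0].max(),"t",o["time"])
E
python3 mon.py 12
```

```text
[-9.09  0.63  4.58] [0.176 1.553 0.02 ] [ 5.8838e+02  8.8490e+01  2.0170e+01  1.7996e+02  5.5000e-01 -6.1000e+00]
[-9.06  0.2   4.58] [0.185 1.526 0.022] [ 5.8839e+02  8.8500e+01  2.0160e+01  1.7996e+02  5.5000e-01 -6.1000e+00]
[-8.84  0.85  4.49] [0.136 1.526 0.017] [ 5.8839e+02  8.8520e+01  2.0200e+01  1.7996e+02  5.5000e-01 -6.1000e+00]
[-9.05  0.7   4.11] [0.192 1.531 0.028] [ 5.8839e+02  8.8500e+01  2.0180e+01  1.7996e+02  5.5000e-01 -6.1000e+00]
Fx min/max -9.800011658289023 -8.088359974409371 t 9.35
```

Call:
arm_command --increments '[[[0.04,0,-0.012],0],[[0.042,0,-0.012],0],[[0.042,0,-0.012],0]]'

```text
time: 9.65
ee_pos: [0.5884, 0.0885, 0.0202]
tcp_rot: [180.0, 0.7, -6.1]
wrist_force: [-9.1, 0.6, 3.7]
opening: 0.0196
```

```bash
python3 mon.py 8
```

```text
[-8.85  0.78  3.81] [ 0.229  1.564 -0.035] [588.34  88.51  20.2  179.96   0.68  -6.09]
[-9.93  0.81  3.61] [0.214 1.541 0.047] [588.36  88.53  20.22 179.96   0.68  -6.09]
[-9.5   1.08  3.93] [ 2.180e-01  1.571e+00 -1.000e-03] [588.34  88.51  20.19 179.95   0.68  -6.09]
[-8.73  0.31  3.48] [0.263 1.57  0.022] [588.35  88.5   20.23 179.96   0.68  -6.09]
Fx min/max -10.101306029511747 -8.5775783993614 t 10.05
```

```bash
python3 mon.py 80; python3 - <<'E'
from workcell import *
import cv2
for n,s in(("side",(165,285,240,420)),("scene",(130,230,270,450))):
  f=camera(n)["frame"][:,:,::-1];cv2.imwrite(f"pics/{n}5.png",cv2.resize(f[s[0]:s[1],s[2]:s[3]],None,fx=4.4,fy=4.4,interpolation=cv2.INTER_CUBIC))
  cv2.imwrite(f"pics/{n}5f.png",f)
E
```

```text
[-9.06  1.01  3.86] [0.22  1.554 0.004] [588.35  88.51  20.2  179.96   0.68  -6.09]
[-8.89  1.05  3.67] [0.214 1.55  0.007] [588.34  88.5   20.2  179.96   0.68  -6.09]
[-8.93  1.06  3.69] [0.22  1.566 0.018] [588.35  88.51  20.2  179.96   0.68  -6.09]
[-9.07  1.06  3.98] [0.218 1.556 0.014] [588.35  88.51  20.2  179.96   0.68  -6.09]
Fx min/max -10.229177559491081 -7.965935218103344 t 14.05
```

View pics/side5.png

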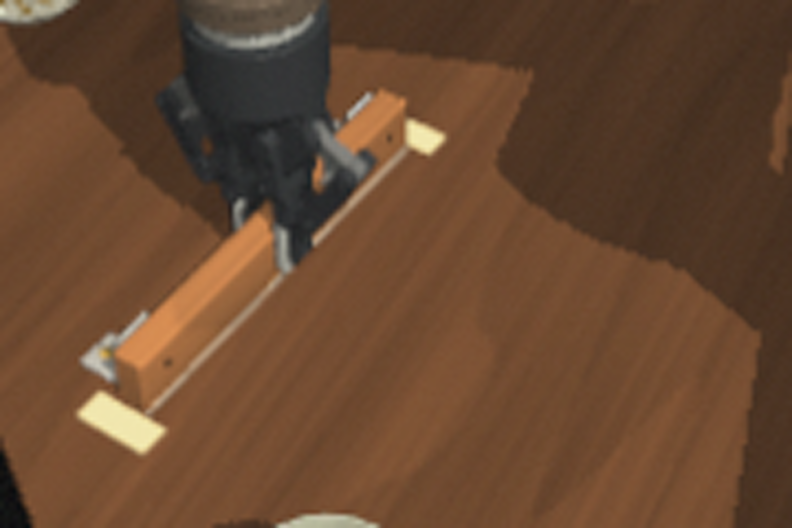

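View pics/scene5.png

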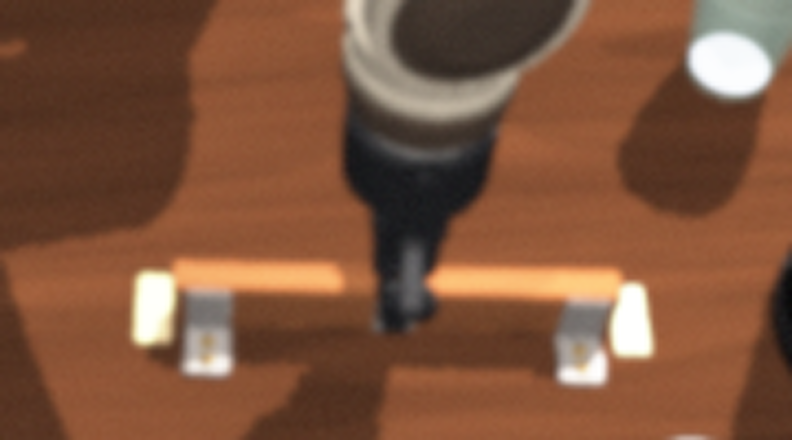

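View pics/scene5f.png

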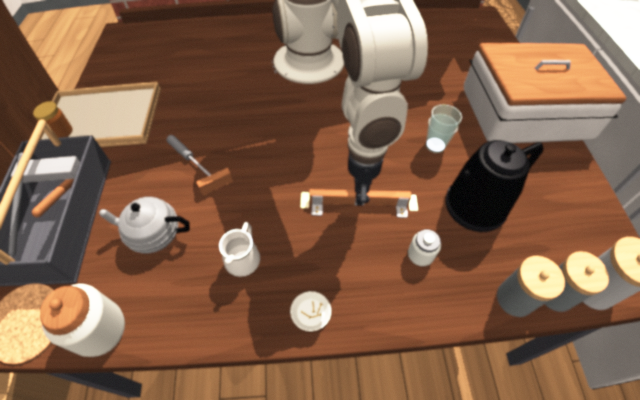

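```bash
python3 - <<'E'
from workcell import *
o=get_obs();print(o["time"],o["wrist_force"],o["torque"]);print(job_done())
E
```

```text
14.15 [-10.13966767   0.29387977   4.16093255] [0.24048139 1.53154586 0.01321983]
the job is handed in; nothing more can be done
None
```

The rail is standing on its edge against both bracket fronts, and the arm is still gripping and pressing it there. I handed the job in at 14.15 s, out of the 64 s allowed.

- **Approach:** I gripped the rail at its middle, carried it over just clear of the board and set it down. I then closed the last few millimetres at about 5 mm/s; the force read about 5 N when it met the brackets.
- **Push:** over a 4 s hold the push averaged about 9.0 N, with single readings between 8.0 and 10.2 N.
- **Sharing:** the moment about the vertical was about 0.01 N m, so both brackets should be taking close to equal shares.
- **Centring:** just before contact, the two fixed cameras put the rail within about 1 mm of centre between the tapes. The final pictures agree by eye, with the pencil line at the rail's foot.
- **Other things:** nothing else on the table looks moved in the last picture.

Three checks were not perfect:
- **Tilt:** the tool tilted to 0.68° under load, about 0.55° more than at the grasp. The rail's face may lean by up to that much, about 0.3 mm over its height.
- **Load on the board:** the rail also presses down on the board with about 5 N. Friction there may take roughly 1–2 N of the push, leaving an estimated 7–9 N on the brackets.
- **Position:** contact came about 0.8 mm before the camera estimate, which is within the calibration.

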